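# Wind down the paper press at the reception desk

## Task

Fit the crank with the square hole onto the square shaft on top of the paper press, and wind it two full turns clockwise (seen from above) so that the pressing plate comes down on the forms. Leave the crank sitting fully down on the shaft and let go of it.

Things in the scene. Friction and masses are not known exactly. Their poses are not given: they have to be found in the camera images.
- crank_knob (a point): Centre of the crank's upright round black knob, 20 mm across and 40 mm tall, 28 to 68 mm above the crank's underside. Hold the crank by it, from above. It turns on its own pin (friction 0.03 N m keeps the held crank from swinging), so the gripper need not turn while winding. Its yaw means nothing. The similar crank nearby, with a round solid hub and a round rod for an arm, is not it.
- crank_hub (a point): Hub of the loose crank (0.19 kg, lying flat, knob up): on the hole's axis, at the underside. z up; x points along the flat arm to the knob, whose axis is 55 mm away. The hub is a dark steel block 36 mm square, 24 mm tall, with a 22 mm square hole right through, sides along x and y. The arm is 18 mm wide, its top level with the hub's.
- shaft (a point): Upright square shaft on the paper press's crosshead: on its axis, on its 54 mm round collar, 111 mm above the desk, where the crank's underside rests when fully down. 18 mm square for 20 mm up, then tapering over 10 mm to a 6 mm tip. x, y are square to its flats and turn with it. The crank fits any of four ways, 2 mm and 14 degrees of play.
- screw (a joint): Turn of the shaft in rad, growing clockwise seen from above; starts between 0 and 0.8. Stiff (0.15 N m, 3 N at the knob), stays where left. It lowers the pressing plate 8 mm a turn; the plate is down on the forms from about 12 rad; stop at 17 rad. Press: grey base 190 x 200 mm, two steel columns, crosshead 50 x 196 mm, its top 105 mm above the desk.
Not all that is in view belongs to the job. What is shaped like the part that bears crank_knob but red is not meant.

How it is judged (in metres and radians):
On the way, in this order (a step that is already met when the one before it is completed fails the run):
1. the crank is fitted over the square shaft, its hub within 12 mm of fully down (horizontal distance between crank_hub and shaft below 0.01 m and z of crank_hub in the frame of shaft between -0.006 and 0.012 m), for 0.2 s.
2. with the crank on it, the shaft has been wound clockwise to more than 11.6 rad (about two turns) (value of joint screw above 11.6 rad and horizontal distance between crank_hub and shaft below 0.01 m and z of crank_hub in the frame of shaft below 0.015 m), for 0.1 s.
At the end, for the whole second after the job is handed in: The shaft stands between 11.6 and 15.5 rad (two turns, give or take a little), and the crank sits on it at rest: hub within 10 mm of the shaft's axis, within 10 mm of fully down, tilted less than 0.2 rad (value of joint screw between 11.6 and 15.5 rad and horizontal distance between crank_hub and shaft below 0.01 m and z of crank_hub in the frame of shaft between -0.006 and 0.01 m and angle between crank_hub's own z axis and vertical below 0.2 rad and linear speed of crank below 0.03 m/s); the robot touches nothing.
It also fails if it takes over 72 s, if anything falls off the work surface, if the arm or the gripper's body presses on something with over 40 N, if the wrist force passes 120 N, or if a joint passes its speed limit or range.

## Robot

A 6-joint arm with a two-finger parallel gripper is mounted at the origin on the work surface. World frame = base frame: x ahead of the robot, y to its left, z up, the work surface at z = 0. Lengths are in mm, angles in rad, forces in N, time in s.
With the tool pointing down it reaches from about 325 to 775 mm from the base axis. Payload 5.5 kg.
Tool frame: the origin (TCP) lies midway between the tips of the shut fingers; the grasp point (between the pads) lies 19 mm behind it; x points along the fingers, z is the direction in which the jaws open and shut, and the axes are right-handed (so a half turn about x gives the same grasp; the last joint's range is limited). The gripper opens to 85 mm and grips with 20 to 120 N. Pads are 22 mm wide; open, the fingers measure 114 mm over their backs; the gripper's body (76 mm by 85 mm) begins 54 mm behind the grasp point. The pads swing forward as they close: fully open they stand 13 mm farther back than shut.
Start: joints at [1.151, 0.091, 1.231, -0, 1.82, -0.057], TCP at [212.941, 560.957, 231.275] pointing down, gripper open.
Joint ranges: [-2.87, 2.87], [-0.86, 2.18], [0.17, 2.46], [-1.51, 4.65], [0.06, 2.69], [-2.65, 2.65]. Speed limits (rad/s): [2.57, 2.57, 3.01, 3.14, 3.14, 3.14].

## Interface

Orientations are given as a rotation vector (axis times angle).
In Python, from station import ctrl gives the robot as it stands.
- The arm moves only by the tool move_arm, never from a script. Its argument "steps" is text: rows parted by semicolons, each of 6 numbers parted by spaces: the shift along the tool's x, y, z in mm, then the turn, a rotation vector about the tool's x, y, z in rad. In form: x y z rx ry rz; .... A call has 1 to 5 rows; each row shifts and turns the commanded pose from where the row before left it, along the tool's axes as they then stand; what a row does not reach is not made up. A row lasts 1/12 s, in which the tool goes at most 41.7 mm and 7.16 degrees, less where a joint would pass 70% of its speed; a pose out of reach is approached as far as the arm can. A call is refused whole if a number of a shift passes 41.7 or a number of a turn 0.125, either way. A call with a gripper value outside its range is refused whole. "jaw" is the opening, from 0 (shut) to 1 (fully open), set as the call begins (left out, the last holds). The fingers move at their own pace and stop on an object; "newtons" is the grip in N (left out, the last holds). Time passes only in rows, so rows that do not move let the fingers close. It gives the time, the measured TCP pose, the force and the opening at its end, in the units of the state.
- ctrl.sense(): the state, without advancing time (a new reading comes with each control period).
- ctrl.camera(name): name is "scene" or "side" or "wrist"; returns a dict with "color" (384x512x3 uint8, red, green, blue), "range_z" (384x512 float32, mm along the optical axis (not along the pixel's ray), 0 where there is no reading), "vfov" (degrees; the focal length in pixels is half the picture's height over the tangent of half this angle, whatever the lens; pixels are square), "cx", "cy" (the principal point, pixels), "pose" (4x4, takes a point from camera to world coordinates). Camera axes: x right, y up, looking along -z (the intrinsics and any distortion apply to the point x, -y, -z); pixel columns grow to the right and rows downward; lengths in mm; the calibration is good to about 2 mm. A picture is of the moment at which its call begins.
- ctrl.sign_off(): hands the job in, once; it reports no verdict.
The state is a dict: "time_s": time; "joint_pos": joint angles; "dq": joint speeds; "joint_torque": joint torques, N m; "tcp_pos": TCP position; "tcp_rot": TCP orientation; "wrist_force": force on the tool from outside, world axes, zero at the start; "torque": the same for the moment, N m; "grip_width": opening from 0.0 (shut) to 1.0 (fully open).
Only numpy, scipy, OpenCV 4.12 (cv2) and the standard library are available. Lean on these libraries where they do the work, as an engineer would, in place of code of your own. Each camera call takes 0.05 s, during which the arm holds its last target.

## Working session

There is one attempt and no reset: what is moved stays moved. The work goes in short steps, Python scripts to look and compute and a tool call to move; the robot and the scene stay as the last step left them, time stands still between calls to the robot, and variables do not carry over. Pictures are saved under pics/ and viewed, and the job is handed in when it is done.

Besides the shell and the picture viewer there is one more tool, called after "Call:" as name(argument=value, ...) on one line, values as JSON. move_arm: Moves the arm, as the interface text tells. Its arguments: {"type":"object","properties":{"steps":{"type":"string"},"jaw":{"type":"number"},"newtons":{"type":"number"}},"required":["steps"]}

```bash
ls; mkdir -p pics; python3 - <<'E'
from station import ctrl
import cv2,numpy as np
print(ctrl.sense())
for n in ["scene","side","wrist"]:
    c=ctrl.camera(n); cv2.imwrite(f"pics/{n}0.png",c["color"][:,:,::-1]); np.save(f"pics/{n}0.npy",c,allow_pickle=True)
    print(n,{k:v for k,v in c.items() if k not in("color","range_z")})
E
```

```text
pics
{'time_s': 0.0, 'joint_pos': array([ 1.15127106e+00,  9.18653640e-02,  1.23190211e+00,  4.53413237e-06,
        1.81979311e+00, -5.67151704e-02]), 'dq': array([-0.00032547,  0.00021218,  0.00059188, -0.00029015,  0.00146199,
       -0.00065377]), 'joint_torque': array([ 2.32912091e-03, -4.58741641e+01, -4.18012333e+01,  2.47554561e-05,
        1.21922142e-02,  2.58946852e-05]), 'tcp_pos': array([212.83425763, 560.67808095, 230.13780837]), 'tcp_rot': array([-0.93899601,  1.36100125,  0.93731062]), 'wrist_force': array([-1.10477284,  1.20988406,  0.65298544]), 'torque': array([0.0044527 , 0.01074559, 0.02618345]), 'grip_width': 0.9971826793011028}
scene {'vfov': 57.612292788035205, 'cx': 247.17215480336205, 'cy': 195.43698617238144, 'pose': array([[ 8.99490955e-01, -2.73816973e-01,  3.40500054e-01,
         8.43901563e+02],
       [ 4.36450991e-01,  5.99889362e-01, -6.70554461e-01,
        -7.16946105e+02],
       [-2.06531673e-02,  7.51769259e-01,  6.59102745e-01,
         6.89615322e+02],
       [ 0.00000000e+00,  0.00000000e+00,  0.00000000e+00,
         1.00000000e+00]])}
side
[... 167 characters left out ...]
6e+02],
       [-6.38716924e-01,  4.37494922e-01, -6.32960413e-01,
        -8.82792808e+02],
       [ 1.70787414e-02,  8.30481127e-01,  5.56784891e-01,
         7.60816001e+02],
       [ 0.00000000e+00,  0.00000000e+00,  0.00000000e+00,
         1.00000000e+00]])}
wrist {'vfov': 67.78623321308014, 'cx': 254.35921637772213, 'cy': 191.13231425189298, 'pose': array([[ 3.55657837e-01, -8.98400076e-01, -2.57652493e-01,
         1.47140289e+02],
       [ 9.34613644e-01,  3.41226406e-01,  1.00308900e-01,
         5.85300639e+02],
       [-2.19968936e-03, -2.76481182e-01,  9.61016814e-01,
         3.72419237e+02],
       [ 0.00000000e+00,  0.00000000e+00,  0.00000000e+00,
         1.00000000e+00]])}
```

View pics/scene0.png

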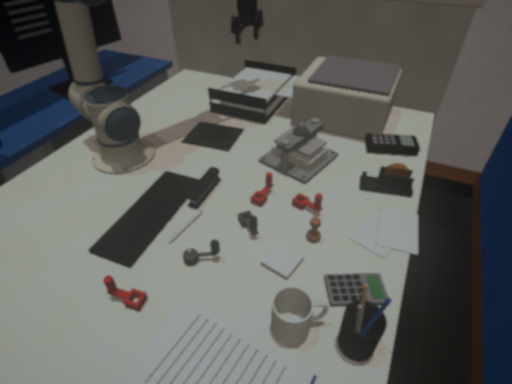

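View pics/side0.png

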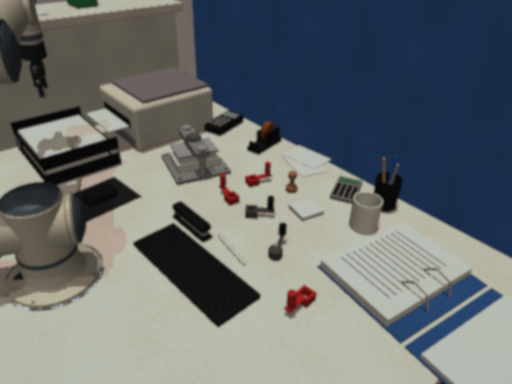

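View pics/wrist0.png

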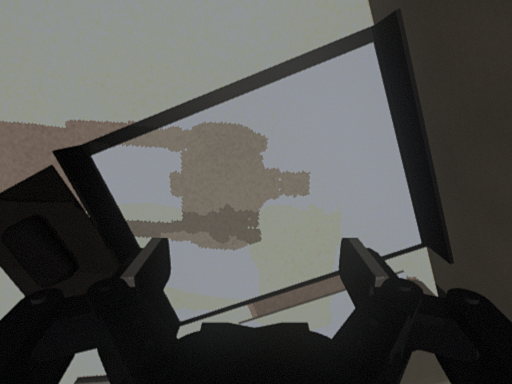

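Two dark cranks in the scene view, at (248,222) and (200,252), plus red ones. I'll enlarge them to confirm which is which.

```bash
cat > h.py <<'E'
import numpy as np,cv2
def load(n): return np.load(f"pics/{n}.npy",allow_pickle=True).item()
def f(c): return c["color"].shape[0]/2/np.tan(np.radians(c["vfov"]/2))
def unproj(c,u,v,z):
    F=f(c); p=np.array([(u-c["cx"])/F*z,-(v-c["cy"])/F*z,-z*np.ones_like(z)])
    return c["pose"][:3,:3]@p.reshape(3,-1)+c["pose"][:3,3:]
def cloud(c):
    v,u=np.mgrid[:384,:512].astype(float)
    return unproj(c,u.ravel(),v.ravel(),c["range_z"].ravel().astype(float)).T.reshape(384,512,3)
def plane(c,u,v,h):
    u=np.atleast_1d(u).astype(float); v=np.atleast_1d(v).astype(float)
    d=unproj(c,u,v,np.ones_like(u))-c["pose"][:3,3:]; o=c["pose"][:3,3:]
    return (o+d*(h-o[2])/d[2]).T
def proj(c,P):
    P=np.atleast_2d(P); q=(P-c["pose"][:3,3])@c["pose"][:3,:3]; F=f(c)
    return np.c_[c["cx"]+F*q[:,0]/-q[:,2], c["cy"]-F*q[:,1]/-q[:,2]]
E
python3 - <<'E'
from h import *
s=load("scene0");d=load("side0")
a=s["color"][200:280,170:280];b=d["color"][185:265,230:320]
A=cv2.resize(a,None,fx=5,fy=5,interpolation=2);B=cv2.resize(b,None,fx=4,fy=4,interpolation=2)
im=np.zeros((400,800,3),np.uint8);im[:400,:440]=A[:,:440];im[:320,440:800]=B
im=np.clip(im*1.8,0,255).astype(np.uint8)
cv2.imwrite("pics/crop1.png",im[:,:,::-1])
a=s["color"][110:185,255:345];b=d["color"][115:190,155:235]
im=np.zeros((400,800,3),np.uint8);A=cv2.resize(a,None,fx=4.8,fy=4.8,interpolation=2);B=cv2.resize(b,None,fx=4.5,fy=4.5,interpolation=2)
im[:A.shape[0],:A.shape[1]]=A;im[:B.shape[0],438:438+B.shape[1]]=B
cv2.imwrite("pics/crop2.png",np.clip(im*1.4,0,255).astype(np.uint8)[:,:,::-1])
for n,c in(("s",s),("d",d)):
    C=cloud(c)
    t=C[...,2][c["range_z"]>0]; print(n,np.median(t))
C=cloud(s)
for (u,v) in [(248,222),(243,215),(252,230),(200,252),(318,126),(297,135),(300,130)]:print((u,v),C[v,u].round(1))
C=cloud(d)
for (u,v) in [(252,211),(270,203),(185,130),(190,140)]:print((u,v),C[v,u].round(1))
E
```

```text
s -0.37789801930750855
d 13.261350492899396
(248, 222) [ 549.1 -135.8   24.5]
(243, 215) [ 521.1 -109.9   16. ]
(252, 230) [ 573.6 -162.5   30.4]
(200, 252) [ 473.4 -260.6   -0.7]
(318, 126) [602.  282.9 104.8]
(297, 135) [559.2 200.8 106.2]
(300, 130) [562.1 218.6 115.1]
(252, 211) [ 524.6 -129.7   25.7]
(270, 203) [ 564.7 -161.2   54. ]
(185, 130) [575.2 297.3 105.3]
(190, 140) [540.3 211.  112.2]
```

View pics/crop1.png

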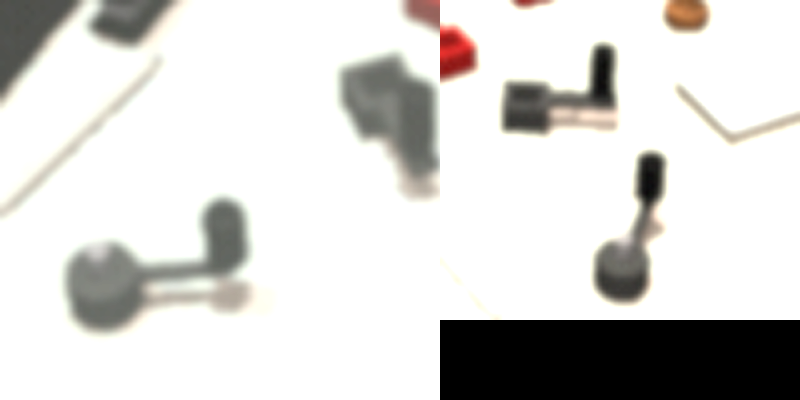

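View pics/crop2.png

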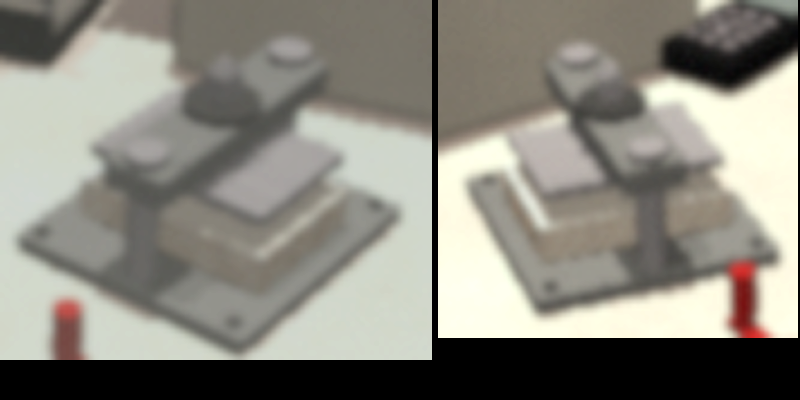

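The crop confirms it. The dark crank at scene (248,222) / side (260,207) has a square block hub, a flat arm and an upright knob, so it is the one meant. The one at scene (200,252) has a round hub and a rod arm, and the red ones are excluded. The shaft is on the press at scene (301,128). Next I'll estimate both coarsely and work out the tool axes.

```bash
python3 - <<'E'
from h import *
from scipy.spatial.transform import Rotation as R
s=load("scene0");d=load("side0")
r=R.from_rotvec([-0.93899601,1.36100125,0.93731062]).as_matrix();print(r.round(3))
w=load("wrist0");print("cam in tool",(r.T@w["pose"][:3,:3]).round(3),r.T@(w["pose"][:3,3]-[212.8,560.7,230.1]))
for c,(u0,u1,v0,v1) in((s,(232,265,205,245)),(d,(243,280,190,222))):
    C=cloud(c)[v0:v1,u0:u1].reshape(-1,3);col=c["color"][v0:v1,u0:u1].reshape(-1,3)
    m=(C[:,2]>14)&(col.sum(1)<260)
    P=C[m]
    lo=P[(P[:,2]<27)]; hi=P[P[:,2]>35]
    print(len(P),"hub/arm",lo[:,:2].mean(0),"knob",hi.mean(0), hi[hi[:,2]>60].mean(0))
    q=lo[:,:2]-lo[:,:2].mean(0); e,V=np.linalg.eigh(q.T@q);print(V[:,1])
    C=cloud(c).reshape(-1,3)
    P=C[(C[:,2]>119)&(C[:,2]<145)&(abs(C[:,0]-575)<30)&(abs(C[:,1]-240)<40)]
    print("shaft",len(P),P.mean(0) if len(P) else 0)
    P=C[(C[:,2]>98)&(C[:,2]<116)&(abs(C[:,0]-575)<100)&(abs(C[:,1]-240)<130)]
    print("cross",len(P),P.mean(0),np.median(P,0)); print(cv2.minAreaRect(P[:,:2].astype(np.float32)))
E
```

```text
[[-0.001 -0.935  0.355]
 [-0.002  0.355  0.935]
 [-1.     0.    -0.002]]
cam in tool [[ 0.     0.277 -0.961]
 [-0.001  0.961  0.277]
 [ 1.     0.001  0.   ]] [-142.31023598   70.13281007   -0.58310097]
229 hub/arm [ 542.90720557 -132.23888026] knob [ 574.75299745 -158.73931203   55.18522162] [ 573.52039479 -156.72186287   65.65765378]
[-0.72488526  0.68886963]
shaft 48 [563.8956129  222.69630239 129.97663775]
cross 542 [565.08082319 214.60349282 105.73518398] [565.88397063 208.27850402 104.61036099]
((561.8292846679688, 225.61026000976562), (197.19053649902344, 53.861854553222656), 74.94770812988281)
220 hub/arm [ 539.94112292 -130.47505297] knob [ 535.92477092 -192.38259025   87.98351019] [ 497.03238964 -233.06933332  137.73274591]
[-0.75023631  0.66116978]
shaft 39 [559.51228821 220.84885955 129.5608464 ]
cross 408 [553.75906964 210.3911833  106.82760516] [553.59913155 204.83718046 105.90790127]
((561.1683959960938, 222.2574462890625), (201.52822875976562, 53.83125305175781), 73.3013687133789)
```

```bash
python3 - <<'E'
from h import *
s=load("scene0")
C=cloud(s).reshape(-1,3)
for i in range(13):
    p=np.array([213,561])+np.array([348,-337])*i/12
    m=(np.hypot(*(C[:,:2]-p).T)<100)&(C[:,2]<300)
    print(p.round(),C[m,2].max().round() if m.any() else None,np.percentile(C[m,2],90) if m.any() else None)
E
```

```text
[213. 561.] 300.0 282.7986985058341
[242. 533.] 300.0 279.31109208995053
[271. 505.] 300.0 261.9390306752538
[300. 477.] 299.0 89.65686347295413
[329. 449.] 108.0 88.30177593768246
[358. 421.] 154.0 87.85891972414157
[387. 392.] 169.0 96.31345878369468
[416. 364.] 169.0 110.00872112408092
[445. 336.] 166.0 96.47725213311969
[474. 308.] 112.0 72.96902064663061
[503. 280.] 140.0 111.37231789182452
[532. 252.] 140.0 109.9224232427223
[561. 224.] 140.0 106.67058087585345
```

Call:
move_arm(steps="-8 -37 -16 0 0 0;-8 -37 -16 0 0 0;-4 -37 -16 0 0 0;0 -37 -16 0 0 0;0 -37 -16 0 0 0", jaw=1)

```text
time_s: 0.57
tcp_pos: [358.5, 419.2, 251.5]
tcp_rot: [-0.938, 1.358, 0.938]
wrist_force: [0.9, -0.4, -0.1]
grip_width: 1.0
```

Call:
move_arm(steps="0 -37 -16 0 0 0;0 -37 -16 0 0 0;0 -37 -16 0 0 0;0 -37 -16 0 0 0;0 -37 -16 0 0 0")

```text
time_s: 0.98
tcp_pos: [503.1, 278.4, 251.0]
tcp_rot: [-0.938, 1.36, 0.938]
wrist_force: [0.5, 1.1, -0.2]
grip_width: 0.996
```

Call:
move_arm(steps="0 -37 -16 0 0 0;0 -37 -16 0 0 0;0 0 0 0 0 0;0 0 0 0 0 0")

```text
time_s: 1.32
tcp_pos: [560.9, 221.9, 250.0]
tcp_rot: [-0.935, 1.363, 0.936]
wrist_force: [0.1, -0.0, -0.2]
grip_width: 1.001
```

```bash
cat > snap.py <<'E'
import sys
from station import ctrl
import cv2,numpy as np
n,k=sys.argv[1],sys.argv[2]
c=ctrl.camera(n); cv2.imwrite(f"pics/{k}.png",np.clip(c["color"][:,:,::-1]*1.3,0,255).astype(np.uint8)); np.save(f"pics/{k}.npy",c,allow_pickle=True)
s=ctrl.sense();print(s["time_s"],s["tcp_pos"],s["tcp_rot"],s["grip_width"])
E
python3 snap.py wrist w1
```

```text
1.3667 [560.07847772 223.30696496 250.48619682] [-0.93611948  1.36125498  0.93756862] 0.9991566477682498
```

View pics/w1.png

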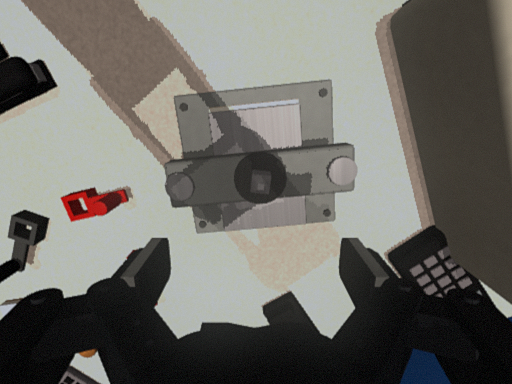

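The view shows the press with its collar and square shaft at about (260,181), and the target crank's square hub at (28,228). I'll enlarge the shaft and measure it.

```bash
python3 - <<'E'
from h import *
c=load("w1")
a=c["color"][145:215,220:305]
A=cv2.resize(a,None,fx=8,fy=8,interpolation=2).astype(float)
A=np.clip((A-20)*3,0,255).astype(np.uint8)
cv2.imwrite("pics/crop3.png",A[:,:,::-1])
C=cloud(c)
np.set_printoptions(linewidth=220)
print(C[160:204:2,236:288:3,2].round(0).astype(int))
E
```

```text
[[105 104 110 112 112 112 111 112 110 110 111 110 111 111 111 104 104 104]
 [104 105 109 111 111 111 110 111 111 111 110 110 110 111 111 105 105 104]
 [104 111 110 111 111 110 112 111 111 111 112 112 111 110 111 111 104 105]
 [105 111 111 111 110 111 112 110 111 110 111 111 110 111 111 110 105 103]
 [109 110 112 111 112 109 111 111 110 111 109 111 111 110 109 111 109 106]
 [111 109 111 111 111 112 114 111 111 111 111 110 111 111 109 110 111 104]
 [112 110 111 112 111 112 122 122 120 118 115 114 110 111 112 109 109 106]
 [111 111 111 110 111 111 131 129 128 127 126 123 112 112 110 110 109 105]
 [110 111 110 112 110 111 134 133 132 133 131 131 111 111 110 111 110 104]
 [112 111 109 111 110 110 136 134 135 134 134 133 109 111 110 110 111 105]
 [111 111 109 110 112 117 135 137 136 137 135 134 111 111 110 111 110 104]
 [111 110 110 111 110 131 134 138 139 138 139 132 110 110 111 112 111 105]
 [111 112 110 110 110 130 135 140 141 141 138 133 111 109 110 111 112 104]
 [110 110 111 111 111 131 135 140 141 141 137 131 110 110 111 111 111 392]
 [110 111 111 111 111 132 136 141 140 141 136 131 111 110 111 110 111 105]
 [105 110 111 111 111 132 137 140 142 140 136 131 110 111 111 110 104 106]
 [105 110 110 110 111 131 132 134 133 135 135 110 111 112 111 110 104 105]
 [104 105 111 111 111 112 112 111 111 112 111 109 110 110 110 104 104 103]
 [106 104 111 110 112 111 110 111 111 110 110 111 110 110 111 103 105 104]
 [106 105 105 110 110 111 110 109 111 110 111 111 112 111 103  73  74  73]
 [105 105 104 102 111 111 109 392 112 110 112 112 110  73  74  73  74  74]
 [101  74  74  73  73 110 111 109 111 110 110 111  74  74  73  74  74  74]]
```

View pics/crop3.png

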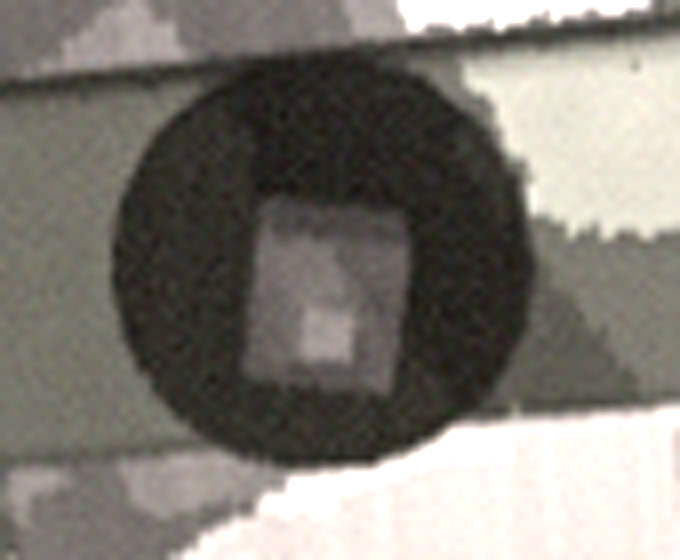

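```bash
python3 - <<'E'
from h import *
c=load("w1");C=cloud(c)
S=C[145:215,220:305].reshape(-1,3)
sh=S[(S[:,2]>118)&(S[:,2]<145)][:,:2].astype(np.float32)
r=cv2.minAreaRect(sh);print("shaft rect",r)
up=S[(S[:,2]>126)&(S[:,2]<145)][:,:2].astype(np.float32);print(cv2.minAreaRect(up))
tip=S[(S[:,2]>139)&(S[:,2]<145)];print("tip",tip.mean(0),len(tip),cv2.minAreaRect(tip[:,:2].astype(np.float32)))
co=S[(S[:,2]>108)&(S[:,2]<114)][:,:2].astype(np.float32);print("collar",cv2.minEnclosingCircle(co),co.mean(0))
# shaft's top edges by picture: 4 corners at z=131 (base of taper near side)
for p in [(270,203),(413,207),(390,395),(243,380)]:
    u,v=220+p[0]/8,145+p[1]/8; print(p,plane(c,u,v,131).round(1))
cr=S[(S[:,2]>102)&(S[:,2]<107)]
P=C[130:215,150:370].reshape(-1,3);P=P[(P[:,2]>102)&(P[:,2]<108)];print("cross",cv2.minAreaRect(P[:,:2].astype(np.float32)))
# hub
H=C[205:260,0:60].reshape(-1,3);H=H[(H[:,2]>20)&(H[:,2]<28)];print("hub",cv2.minAreaRect(H[:,:2].astype(np.float32)),len(H))
E
```

```text
shaft rect ((560.5599365234375, 227.1480255126953), (17.97125816345215, 18.451723098754883), 62.038230895996094)
((560.5580444335938, 227.1408233642578), (17.97121238708496, 18.446701049804688), 61.991302490234375)
tip [560.276648   227.04930935 140.4462849 ] 73 ((560.0462036132812, 227.2665252685547), (7.6316094398498535, 8.752041816711426), 59.45045852661133)
collar ((560.412353515625, 227.04917907714844), 26.920291900634766) [558.89185 227.6754 ]
(270, 203) [[546.1 226.1 131. ]]
(413, 207) [[552.5 241.4 131. ]]
(390, 395) [[573. 231. 131.]]
(243, 380) [[565.  215.3 131. ]]
cross ((559.5775756835938, 226.93429565429688), (193.89393615722656, 51.04209899902344), 74.68376159667969)
hub ((542.8488159179688, -126.08811950683594), (37.470821380615234, 69.1368408203125), 47.64046859741211) 777
```

Call:
move_arm(steps="0 -14.7 -35 0.12 0 0;0 -10 -36.5 0.12 0 0;0 -6 -38 0.12 0 0;0 -1 -38 0.12 0 0;0 3.5 -38 0.12 0 0")

```text
time_s: 1.78
tcp_pos: [480.3, 61.8, 250.6]
tcp_rot: [-0.472, 1.519, 0.472]
wrist_force: [0.1, 0.2, 1.0]
grip_width: 0.999
```

Call:
move_arm(steps="0 0 0 0.12 0 0;0 0 0 0.12 0 0;0 0 0 0.12 0 0;0 0 0 0.12 0 0;0 0 0 0.12 0 0")

```text
time_s: 2.2
tcp_pos: [480.7, 63.9, 251.6]
tcp_rot: [-0.003, 1.57, 0.004]
wrist_force: [-0.2, -1.1, 0.1]
grip_width: 1.0
```

Call:
move_arm(steps="0 0 0 0.12 0 0;0 0 0 0.12 0 0;0 0 0 0.12 0 0;0 0 0 0.12 0 0;0 0 0 0.12 0 0")

```text
time_s: 2.62
tcp_pos: [480.7, 64.0, 251.5]
tcp_rot: [0.467, 1.52, -0.466]
wrist_force: [0.0, -0.5, 0.1]
grip_width: 0.999
```

```bash
cat > go.py <<'E'
# python3 go.py x y z [yawdeg]: prints tool-frame shift & turn needed
import sys,numpy as np
from station import ctrl
from scipy.spatial.transform import Rotation as R
s=ctrl.sense();r=R.from_rotvec(s["tcp_rot"]).as_matrix()
t=np.array([float(a) for a in sys.argv[1:4]])
yaw=np.degrees(np.arctan2(r[1,2],r[0,2]));print("t",s["time_s"],"tcp",s["tcp_pos"].round(1),"yaw z",yaw.round(2),"tilt",r[:,0].round(4),"F",s["wrist_force"].round(1),"w",round(s["grip_width"],3),"j",s["joint_pos"].round(2))
print("shift tool now",(r.T@(t-s["tcp_pos"])).round(1))
if len(sys.argv)>4: print("rx",np.radians((yaw-float(sys.argv[4])+180)%360-180).round(3))
E
python3 go.py 573 -157 250 -42.4
```

```text
t 2.6167 tcp [480.7  64.  251.5] yaw z -34.11 tilt [ 4.e-04  5.e-04 -1.e+00] F [ 0.  -0.5  0.1] w 0.999 j [ 0.06 -0.21  1.49  0.    1.87  0.66]
shift tool now [   1.4 -131.3  200.4]
rx 0.145
```

Call:
move_arm(steps="0 -21.9 33.4 0 0 0;0 -21.9 33.4 0 0 0;0 -21.9 33.4 0 0 0;0 -21.9 33.4 0 0 0;0 -21.9 33.4 0 0 0")

```text
time_s: 3.03
tcp_pos: [559.3, -121.4, 251.7]
tcp_rot: [0.462, 1.52, -0.461]
wrist_force: [1.3, 0.8, -0.9]
grip_width: 0.995
```

Call:
move_arm(steps="0 -21.9 33.4 0.07 0 0;0 0 0 0.075 0 0;0 0 0 0 0 0;0 0 0 0 0 0")

```text
time_s: 3.37
tcp_pos: [574.4, -157.0, 251.3]
tcp_rot: [0.574, 1.494, -0.573]
wrist_force: [-0.5, 0.3, -0.7]
grip_width: 0.997
```

```bash
python3 snap.py wrist w2; python3 go.py 573 -157 250 -42.4
```

```text
3.4167 [ 574.38518977 -156.61441084  251.77515282] [ 0.57343101  1.49339806 -0.57251857] 1.000028592759037
t 3.4167 tcp [ 574.4 -156.6  251.8] yaw z -41.97 tilt [ 6.e-04  4.e-04 -1.e+00] F [-1.  -0.7  0.8] w 1.0 j [-0.32  0.08  1.2   0.    1.86  0.41]
shift tool now [ 1.8 -1.2 -0.8]
rx 0.007
```

View pics/w2.png

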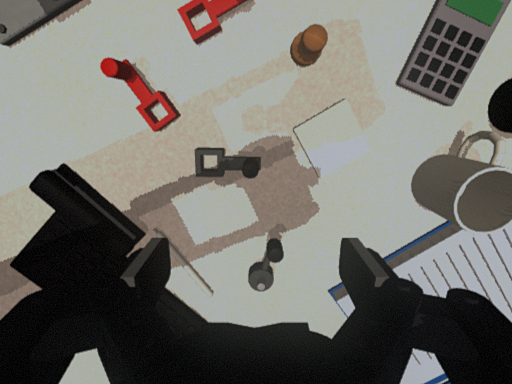

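```bash
python3 - <<'E'
from h import *
c=load("w2");C=cloud(c)
P=C[135:195,185:275].reshape(-1,3)
k=P[P[:,2]>62];print("knob top",len(k),np.median(k,0),cv2.minEnclosingCircle(k[:,:2].astype(np.float32)))
k=P[(P[:,2]>32)];print("knob all",cv2.minEnclosingCircle(k[:,:2].astype(np.float32)))
H=P[(P[:,2]>19)&(P[:,2]<28)];print("hub+arm",len(H),cv2.minAreaRect(H[:,:2].astype(np.float32)))
# hole
img=c["color"][135:195,185:275];print(img.shape)
A=cv2.resize(img,None,fx=8,fy=8,interpolation=2).astype(float);cv2.imwrite("pics/crop4.png",np.clip(A*2.5,0,255)[:,:,::-1].astype(np.uint8))
Ci=C[135:195,185:275]
np.set_printoptions(linewidth=250)
print(Ci[8:46:2,4:50:2,2].round().astype(int))
np.save("pics/o.npy",0)
E
```

```text
knob top 239 [ 572.57892413 -151.92558036   67.41544288] ((592.11669921875, -131.97866821289062), 39.07820129394531)
knob all ((592.11669921875, -131.97866821289062), 39.07820129394531)
hub+arm 847 ((548.5894165039062, -133.4454345703125), (36.198081970214844, 85.63435363769531), 45.11752700805664)
(60, 90, 3)
[[ -1   0  -1   0  -2  -1   0   0   0  -1  -1  -1   0   0   0  -1   0   0   0  -1   0  -1  -2]
 [ -1   0  -1   0   0   0  -1  -1  -1   1  -1   2  -1  -1   0  -1  -1  -1  -1  -1   0   0   1]
 [  0  -1   0   0   0   0  -1   0  -2  -1   1   0  -1   0   0   0  -1   1  -1  -1   0  -1   0]
 [  0   0  -2  16  18  19  18  17  17  16  16  15  17  15  15  14  15  10   0  -2   0  -1  -1]
 [  0   0   0  23 393  24  24  23  23  24  23  23  23  23  25  24  24  12  -1   0   1  -1   0]
 [ -1   0   0  24  23  25  25  23  23  24  23  23  23  25  24  22  24  13   0   1   0  -1  -1]
 [  0   0   0  23  23  23  24  24  24  23  26  23  23  24  24  24  22  12  -2   0   0   0  -1]
 [ -1  -2   0  24  24  25  14   1   0  -1  -1  -1   0  -1  24  24  25  22  23  21  21  21  23]
 [  1   0 393  25  24  24  1
[... 317 characters left out ...]
3  24  24  24  23  25  23  24  23]
 [  1 393  -1  23  24  24  18   2   0   0   1   0  -1  -1  25  24  23  24  23  23  24  24  22]
 [  0  -1  -1  23  22  24  19   6   6   6   6   5   7   5   6  25  24  24  24  24  24  23  23]
 [  1  -1   0   0  24  24  20  19 393  19  19  18  18  18  18  24  24  16  -1   0  -2   0   0]
 [  0   0   1  -1  23  25  24  24  25  23  23  22  23  23  22  22  23  16  -1   0  -1   0  -1]
 [  0   0  -2   0  25  23  24  23  24  24  23  25  24  24  24  23  24  18   1   0  -1   0   0]
 [  0   1   0  -1   0  -1   0  -1  -1   0  -1   0   0   2  23  23  22  -1  -1  -2  -1   0  -1]
 [  0   0   0   0   0  -1   0   0   0  -1  -2   0  -1   1  -1  -1  -1  -2  -1  -1   0   1   0]]
```

View pics/crop4.png

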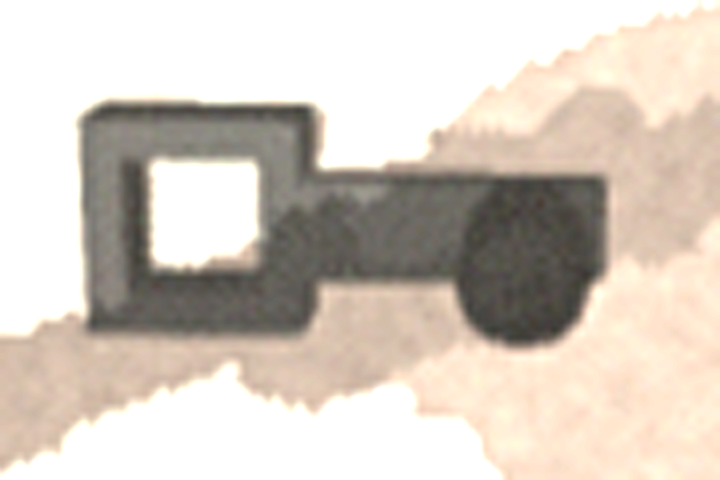

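```bash
python3 - <<'E'
from h import *
c=load("w2");C=cloud(c)
P=C[135:195,185:275].reshape(-1,3)
k=P[(P[:,2]>64)&(P[:,2]<72)];print("knob top",len(k),np.median(k,0),cv2.minEnclosingCircle(k[:,:2].astype(np.float32)))
k=P[(P[:,2]>32)&(P[:,2]<72)];print("knob all",cv2.minEnclosingCircle(k[:,:2].astype(np.float32)))
Q=C[135:195,185:225].reshape(-1,3)
H=Q[(Q[:,2]>21)&(Q[:,2]<27)];print("hub",len(H),cv2.minAreaRect(H[:,:2].astype(np.float32)))
E=P[(P[:,2]>21)&(P[:,2]<27)];r=cv2.minAreaRect(E[:,:2].astype(np.float32));print("hub+arm",r)
E
```

```text
knob top 216 [ 571.55195057 -152.76982135   67.28476728] ((571.2081298828125, -153.05018615722656), 9.630472183227539)
knob all ((571.3558349609375, -152.99935913085938), 9.737835884094238)
hub 521 ((531.6007690429688, -116.86038970947266), (36.22058868408203, 38.3396110534668), 46.05641174316406)
hub+arm ((548.5894165039062, -133.4454345703125), (36.198081970214844, 85.63435363769531), 45.11752700805664)
```

```bash
python3 go.py 571.3 -153 33 -43.3
```

```text
t 3.4167 tcp [ 574.4 -156.6  251.8] yaw z -41.97 tilt [ 6.e-04  4.e-04 -1.e+00] F [-1.  -0.7  0.8] w 1.0 j [-0.32  0.08  1.2   0.    1.86  0.41]
shift tool now [218.8   0.5  -4.7]
rx 0.023
```

Call:
move_arm(steps="35 0.5 -4.7 0.023 0 0;35 0 0 0 0 0;35 0 0 0 0 0;35 0 0 0 0 0;15 0 0 0 0 0")

```text
time_s: 3.83
tcp_pos: [569.0, -152.0, 91.4]
tcp_rot: [0.591, 1.495, -0.591]
wrist_force: [0.1, -0.5, -0.8]
grip_width: 1.001
```

```bash
python3 go.py 571.3 -153 33 -43.3; python3 snap.py wrist w3
```

```text
t 3.8333 tcp [ 569.  -152.    91.4] yaw z -43.27 tilt [-0.0055  0.0022 -1.    ] F [ 0.1 -0.5 -0.8] w 1.001 j [-0.32  0.08  1.49  0.    1.58  0.44]
shift tool now [58.4  1.   2.7]
rx 0.001
3.8833 [ 568.19228872 -151.75973521   89.49100355] [ 0.59125944  1.49812478 -0.59157654] 1.0035967508456682
```

View pics/w3.png

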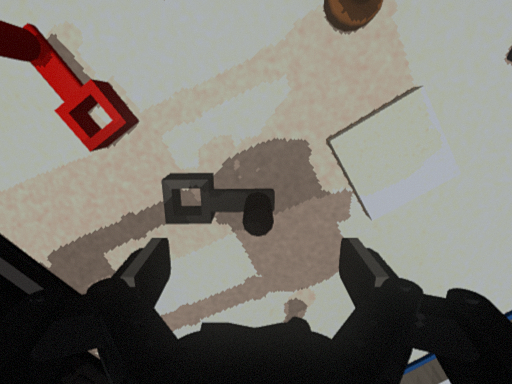

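```bash
cat > crank.py <<'E'
import sys
from h import *
c=load(sys.argv[1]);C=cloud(c)
z0=float(sys.argv[2]) if len(sys.argv)>2 else 0
u0,u1,v0,v1=[int(a) for a in sys.argv[3:7]]
P=C[v0:v1,u0:u1].reshape(-1,3);P=P-[0,0,z0]
k=P[(P[:,2]>64)&(P[:,2]<72)];
if len(k)>20: print("knob",cv2.minEnclosingCircle(k[:,:2].astype(np.float32)),len(k))
E=P[(P[:,2]>21)&(P[:,2]<27)];r=cv2.minAreaRect(E[:,:2].astype(np.float32));print("hub+arm",r)
um=int(sys.argv[7]);P=C[v0:v1,u0:um].reshape(-1,3)-[0,0,z0]
E=P[(P[:,2]>21)&(P[:,2]<27)];r=cv2.minAreaRect(E[:,:2].astype(np.float32));print("hub",r,len(E))
E
python3 crank.py w3 0 150 290 160 245 214;python3 go.py 571.3 -153 33 -43.3
```

```text
knob ((571.3040771484375, -152.72207641601562), 9.879989624023438) 712
hub+arm ((548.941650390625, -132.45834350585938), (36.57352066040039, 86.20801544189453), 47.688140869140625)
hub ((531.6119384765625, -116.75387573242188), (36.65182876586914, 39.31125259399414), 47.4056510925293) 1470
t 3.8833 tcp [ 568.2 -151.8   89.5] yaw z -43.28 tilt [-0.0086  0.0032 -1.    ] F [-1.4  0.8 -2.3] w 1.004 j [-0.32  0.09  1.49  0.    1.58  0.44]
shift tool now [56.5  1.4  3.6]
rx 0.0
```

Call:
move_arm(steps="0 0 0 0 0 0;0 0 0 0 0 0;0 0 0 0 0 0")

```text
time_s: 4.13
tcp_pos: [572.6, -154.5, 99.6]
tcp_rot: [0.593, 1.483, -0.592]
wrist_force: [0.2, 0.2, 0.1]
grip_width: 1.003
```

```bash
python3 go.py 571.3 -152.8 33 -42.4
```

```text
t 4.1333 tcp [ 572.6 -154.5   99.6] yaw z -43.45 tilt [ 0.0047 -0.0015 -1.    ] F [0.2 0.2 0.1] w 1.003 j [-0.32  0.08  1.47  0.    1.58  0.44]
shift tool now [66.5  0.2 -2.4]
rx -0.018
```

Call:
move_arm(steps="25 0 -1 -0.018 0 0;20 0 0 0 0 0;14 0 0 0 0 0;4 0 0 0 0 0;0 0 0 0 0 0")

```text
time_s: 4.55
tcp_pos: [570.3, -154.1, 33.0]
tcp_rot: [0.58, 1.493, -0.58]
wrist_force: [-0.3, 0.4, -1.1]
grip_width: 1.003
```

Call:
move_arm(steps="0 0 0 0 0 0;0 0 0 0 0 0;0 0 0 0 0 0;0 0 0 0 0 0")

```text
time_s: 4.88
tcp_pos: [571.2, -154.4, 34.5]
tcp_rot: [0.58, 1.49, -0.58]
wrist_force: [-0.3, 0.5, -0.6]
grip_width: 0.999
```

```bash
python3 go.py 571.3 -152.8 33 -42.4
```

```text
t 4.8833 tcp [ 571.2 -154.4   34.5] yaw z -42.51 tilt [ 1.8e-03 -6.0e-04 -1.0e+00] F [-0.3  0.5 -0.6] w 0.999 j [-0.32  0.12  1.55  0.    1.47  0.42]
shift tool now [ 1.5  1.3 -1. ]
rx -0.002
```

Call:
move_arm(steps="1 1.3 -1 0 0 0;0 0 0 0 0 0;0 0 0 0 0 0;0 0 0 0 0 0;0 0 0 0 0 0", jaw=0, newtons=80)

```text
time_s: 5.3
tcp_pos: [570.7, -152.6, 32.3]
tcp_rot: [0.58, 1.492, -0.58]
wrist_force: [0.1, 0.4, 0.1]
grip_width: 0.303
```

Call:
move_arm(steps="0 0 0 0 0 0;0 0 0 0 0 0;0 0 0 0 0 0;0 0 0 0 0 0;0 0 0 0 0 0")

```text
time_s: 5.72
tcp_pos: [570.7, -152.6, 32.4]
tcp_rot: [0.58, 1.492, -0.58]
wrist_force: [-0.7, 0.3, 2.8]
grip_width: 0.215
```

Call:
move_arm(steps="-8 0 0 0 0 0;-15 0 0 0 0 0;-25 0 0 0 0 0;-30 0 0 0 0 0;-30 0 0 0 0 0")

```text
time_s: 6.13
tcp_pos: [570.0, -152.3, 140.7]
tcp_rot: [0.58, 1.494, -0.581]
wrist_force: [0.5, -0.4, -0.7]
grip_width: 0.217
```

Call:
move_arm(steps="-30 0 0 0 0 0;-25 0 0 0 0 0;-15 0 0 0 0 0;0 0 0 0 0 0;0 0 0 0 0 0")

```text
time_s: 6.55
tcp_pos: [571.0, -152.7, 211.0]
tcp_rot: [0.58, 1.49, -0.58]
wrist_force: [-0.0, 0.2, -2.2]
grip_width: 0.214
```

```bash
python3 go.py 609 201 220 -28; python3 snap.py wrist w4;python3 snap.py side s4
```

```text
t 6.55 tcp [ 571.  -152.7  211. ] yaw z -42.51 tilt [ 1.6e-03 -6.0e-04 -1.0e+00] F [-0.   0.2 -2.2] w 0.214 j [-0.32  0.06  1.3  -0.    1.78  0.42]
shift tool now [  -9.2  286.4 -211. ]
rx -0.253
6.6 [ 570.4447031  -152.51318312  209.17503884] [ 0.58037081  1.49302251 -0.58054247] 0.21411088119416508
6.65 [ 570.12801266 -152.38723271  208.13635942] [ 0.58041684  1.49486972 -0.58070351] 0.21442561051843137
```

View pics/w4.png

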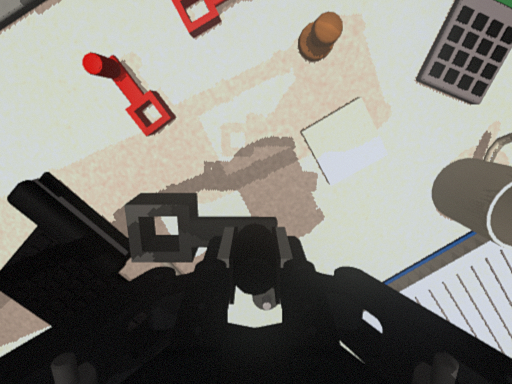

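View pics/s4.png

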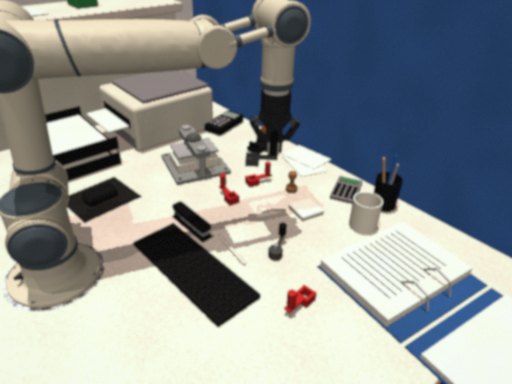

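The crank hangs level in the grip, with its hub at about (162,228) in the wrist view. I'll measure the hub relative to the tool, and also where the printer is.

```bash
cat > held.py <<'E'
import sys
from h import *
from station import ctrl
from scipy.spatial.transform import Rotation as R
c=load(sys.argv[1]);C=cloud(c)
s=ctrl.sense()
u0,u1,v0,v1=[int(a) for a in sys.argv[2:6]]
Q=C[v0:v1,u0:u1].reshape(-1,3)
# wrist cam pose -> tool using fixed mount
Mr=np.array([[0,.277,-.961],[0,.961,.277],[1,0,0]]);Mt=np.array([-142.3,70.1,-0.5])
Tr=c["pose"][:3,:3]@Mr.T; Tt=c["pose"][:3,3]-Tr@Mt
print("tcp at pic",Tt)
L=(Q-Tt)@Tr # tool coords
top=L[(L[:,0]>-10)&(L[:,0]<30)]
A=np.c_[top[:,1:],np.ones(len(top))]
x0=np.median(top[:,0]); g=abs(top[:,0]-x0)<4
for _ in range(3):
    w,*_=np.linalg.lstsq(A[g],top[g,0],rcond=None); g=abs(top[:,0]-A@w)<2
print("plane x=ay+bz+c",w,g.sum())
r=cv2.minAreaRect(top[g][:,1:].astype(np.float32));print("hub rect in tool (y,z)",r, "median x",np.median(top[g,0]))
E
python3 held.py w4 120 200 190 268
python3 - <<'E'
from h import *
C=cloud(load("w1")).reshape(-1,3)
m=(C[:,2]>120)&(C[:,2]<200)&(C[:,0]>600);P=C[m]
d=np.hypot(P[:,0]-560,P[:,1]-227);print(len(P),d.min(),P[d.argmin()],P[:,2].max())
E
```

```text
tcp at pic [ 571.0712506  -153.51501108  210.73757535]
plane x=ay+bz+c [ 3.73195768e-03 -4.10636804e-03  8.62560083e+00] 2733
hub rect in tool (y,z) ((0.7070579528808594, -52.80006790161133), (42.10698318481445, 36.83312225341797), 89.330810546875) median x 8.796931272494339
3504 205.27986031050008 [600.31570507 428.28205328 126.46490607] 158.25510164578824
```

Call:
move_arm(steps="-1 14 -10.5 0 0 0;-1 28.6 -21.1 0 0 0;-1 28.6 -21.1 0 0 0;-1 28.6 -21.1 0 0 0;0 28.6 -21.1 0 0 0")

```text
time_s: 7.07
tcp_pos: [586.7, 7.6, 211.9]
tcp_rot: [0.58, 1.495, -0.582]
wrist_force: [-0.1, -0.4, -0.9]
grip_width: 0.208
```

Call:
move_arm(steps="0 28.6 -21.1 0 0 0;0 28.6 -21.1 0 0 0;0 28.6 -21.1 0 0 0;0 28.6 -21.1 0 0 0;0 28.6 -21.1 0 0 0")

```text
time_s: 7.48
tcp_pos: [605.5, 184.5, 211.6]
tcp_rot: [0.579, 1.495, -0.582]
wrist_force: [1.2, -0.1, -1.1]
grip_width: 0.209
```

Call:
move_arm(steps="0 14 -10.5 -0.06 0 0;0 0 0 -0.07 0 0;0 0 0 -0.07 0 0;0 0 0 -0.053 0 0;0 0 0 0 0 0")

```text
time_s: 7.9
tcp_pos: [607.3, 200.4, 211.4]
tcp_rot: [0.38, 1.541, -0.383]
wrist_force: [0.0, 0.3, -1.7]
grip_width: 0.215
```

Call:
move_arm(steps="0 0 0 0 0 0;0 0 0 0 0 0;0 0 0 0 0 0")

```text
time_s: 8.15
tcp_pos: [607.9, 200.1, 213.6]
tcp_rot: [0.384, 1.537, -0.385]
wrist_force: [-0.3, -0.0, -1.6]
grip_width: 0.212
```

```bash
python3 go.py 608.9 200.6 215 -28; python3 snap.py wrist w5;python3 snap.py scene s5
```

```text
t 8.15 tcp [607.9 200.1 213.6] yaw z -28.1 tilt [-1.e-03 -3.e-04 -1.e+00] F [-0.3 -0.  -1.6] w 0.212 j [ 0.26  0.2   1.14 -0.    1.8   0.76]
shift tool now [-1.4  0.9  0.6]
rx -0.002
8.2 [608.0167239  200.09055797 213.87374653] [ 0.38406511  1.53695316 -0.38455321] 0.21361978681337013
8.25 [608.06173878 200.14545218 214.06287155] [ 0.38395385  1.53674125 -0.38419038] 0.21266663531725447
```

View pics/w5.png

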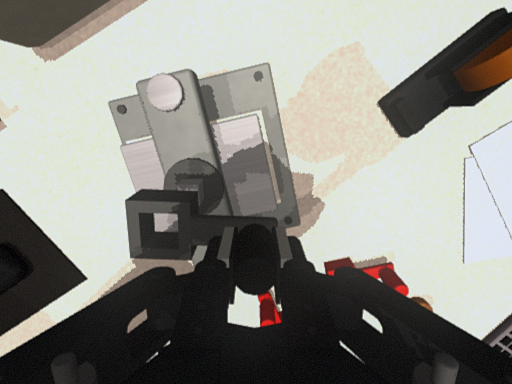

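```bash
python3 held.py w5 120 200 185 265; python3 - <<'E'
from h import *
from scipy.optimize import least_squares
c=load("w5");C=cloud(c)
Q=C[150:220,160:230].reshape(-1,3);Q=Q[(Q[:,2]>108.5)&(Q[:,2]<116)]
h=cv2.convexHull(Q[:,:2].astype(np.float32))[:,0]
# keep the hull points on the far side (not cut by hub)
ok=[p for p in h if abs(np.hypot(*(p-[560.4,227.1]))-27)<2.5]
ok=np.array(ok);r=least_squares(lambda q:np.hypot(*(ok-q).T)-26.9,[560,227]);print(len(ok),r.x,r.cost)
S=C[150:220,160:230].reshape(-1,3);S=S[(S[:,2]>118)&(S[:,2]<143)];print("shaft pts",len(S),S.mean(0) if len(S) else 0,cv2.minAreaRect(S[:,:2].astype(np.float32)))
W=load("w1");Mr=np.array([[0,.277,-.961],[0,.961,.277],[1,0,0]]);Mt=np.array([-142.3,70.1,-0.5])
Tr=W["pose"][:3,:3]@Mr.T;print("w1 tcp",W["pose"][:3,3]-Tr@Mt)
E
```

```text
tcp at pic [608.07070282 199.34757241 213.34520614]
plane x=ay+bz+c [ 3.46072773e-03 -2.31169985e-03  8.74133730e+00] 2762
hub rect in tool (y,z) ((2.3632736206054688, -52.88855743408203), (37.199275970458984, 41.71674346923828), 2.40389347076416) median x 8.861678741537686
36 [560.33683575 227.14418265] 4.887011572106041
shaft pts 299 [565.32117851 230.36628791 128.53637299] ((560.4388427734375, 227.0113983154297), (18.3294734954834, 18.397964477539062), 61.70985794067383)
w1 tcp [560.76864579 221.7979871  249.80709439]
```

```bash
python3 go.py 609.1 201.5 187 -25.9
```

```text
t 8.25 tcp [608.1 200.1 214.1] yaw z -28.07 tilt [-3.e-04 -1.e-04 -1.e+00] F [-0.4  0.6 -2. ] w 0.213 j [0.26 0.2  1.14 0.   1.8  0.75]
shift tool now [27.1  1.7  0.3]
rx -0.038
```

Call:
move_arm(steps="5 0.8 0.2 -0.019 0 0;9 0.9 0.1 -0.019 0 0;9 0 0 0 0 0;9 0 0 0 0 0;0 0 0 0 0 0")

```text
time_s: 8.67
tcp_pos: [608.1, 201.4, 178.4]
tcp_rot: [0.352, 1.546, -0.356]
wrist_force: [-0.7, -0.3, -2.8]
grip_width: 0.212
```

Call:
move_arm(steps="0 0 0 0 0 0;0 0 0 0 0 0;0 0 0 0 0 0;0 0 0 0 0 0")

```text
time_s: 9.0
tcp_pos: [609.4, 201.8, 183.1]
tcp_rot: [0.354, 1.541, -0.353]
wrist_force: [-0.8, -0.0, -1.5]
grip_width: 0.212
```

```bash
python3 go.py 609.1 201.5 182 -25.9; python3 snap.py wrist w6;python3 held.py w6 120 200 185 265;
```

```text
t 9.0 tcp [609.4 201.8 183.1] yaw z -25.84 tilt [ 1.2e-03  4.0e-04 -1.0e+00] F [-0.8 -0.  -1.5] w 0.212 j [0.27 0.2  1.2  0.   1.74 0.72]
shift tool now [ 1.1 -0.4 -0.2]
rx 0.001
9.05 [609.37928522 201.7557731  183.00933444] [ 0.35408591  1.54069635 -0.35320461] 0.21278555460003487
tcp at pic [609.5438697  201.0241993  182.87810773]
plane x=ay+bz+c [ 1.40923403e-03 -1.64879597e-03  8.78107271e+00] 2758
hub rect in tool (y,z) ((2.425233840942383, -53.047828674316406), (37.02231979370117, 41.98747253417969), 2.2809648513793945) median x 8.858969512592635
```

View pics/w6.png

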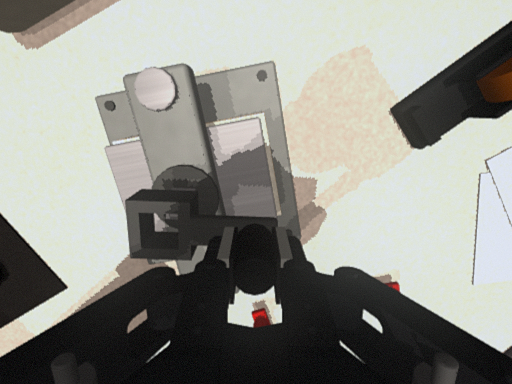

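Call:
move_arm(steps="5 -0.4 0 0 0 0;5 0 0 0 0 0;5 0 0 0 0 0;4 0 0 0 0 0;4 0 0 0 0 0")

```text
time_s: 9.47
tcp_pos: [608.7, 201.3, 158.2]
tcp_rot: [0.353, 1.543, -0.354]
wrist_force: [-0.9, 0.5, -1.9]
grip_width: 0.21
```

Call:
move_arm(steps="2 0 0 0 0 0;2 0 0 0 0 0;0 0 0 0 0 0;0 0 0 0 0 0")

```text
time_s: 9.8
tcp_pos: [609.0, 201.3, 155.3]
tcp_rot: [0.354, 1.542, -0.354]
wrist_force: [0.2, -0.2, -0.6]
grip_width: 0.211
```

```bash
python3 go.py 609.1 201.5 144 -25.9; python3 snap.py wrist w7;python3 held.py w7 120 200 185 265;
```

```text
t 9.8 tcp [609.  201.3 155.3] yaw z -25.84 tilt [-0.  0. -1.] F [ 0.2 -0.2 -0.6] w 0.211 j [0.27 0.2  1.24 0.   1.7  0.72]
shift tool now [11.3  0.2  0. ]
rx 0.001
9.85 [609.05220747 201.35905545 155.51447817] [ 0.35375594  1.54140644 -0.35351819] 0.21079840339168648
tcp at pic [609.11949344 200.60264352 155.09327646]
plane x=ay+bz+c [ 4.13656202e-03 -1.99035767e-03  8.77068667e+00] 2761
hub rect in tool (y,z) ((2.5709409713745117, -52.91131591796875), (36.80045700073242, 41.70980453491211), 2.530325174331665) median x 8.866774228250286
```

View pics/w7.png

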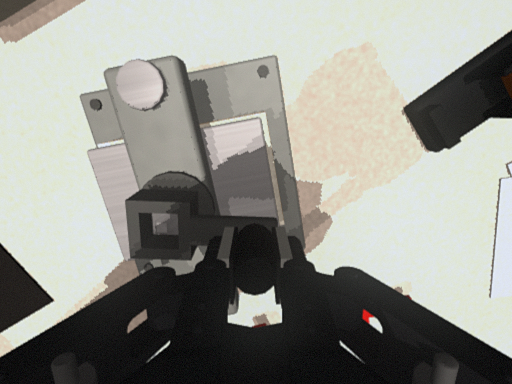

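The hub is past the taper with no contact force, and the shaft shows through its hole at (165,228). I'll continue down.

Call:
move_arm(steps="3 0 0 0 0 0;3 0 0 0 0 0;3 0 0 0 0 0;2 0 0 0 0 0;0 0 0 0 0 0")

```text
time_s: 10.27
tcp_pos: [608.8, 201.3, 143.8]
tcp_rot: [0.354, 1.542, -0.354]
wrist_force: [-0.6, 0.9, -1.1]
grip_width: 0.217
```

Call:
move_arm(steps="0 0 0 0 0 0;0 0 0 0 0 0;0 0 0 0 0 0")

```text
time_s: 10.52
tcp_pos: [609.0, 201.3, 144.4]
tcp_rot: [0.354, 1.542, -0.354]
wrist_force: [-0.2, 0.4, -2.0]
grip_width: 0.21
```

```bash
python3 go.py 609.1 201.5 144 -25.9; python3 snap.py wrist w8;python3 held.py w8 120 200 185 265;
```

```text
t 10.5167 tcp [609.  201.3 144.4] yaw z -25.84 tilt [ 1.e-04  0.e+00 -1.e+00] F [-0.2  0.4 -2. ] w 0.21 j [0.27 0.2  1.26 0.   1.68 0.72]
shift tool now [0.4 0.2 0. ]
rx 0.001
10.5667 [608.99174713 201.34173783 144.34887054] [ 0.35369072  1.54163913 -0.35362649] 0.21234338621000998
tcp at pic [609.11832679 200.609021   144.1209609 ]
plane x=ay+bz+c [ 4.14604824e-03 -1.47429343e-03  8.81866668e+00] 3077
hub rect in tool (y,z) ((2.493419647216797, -52.845924377441406), (36.83584976196289, 41.70125198364258), 2.317178964614868) median x 8.868790494955055
```

View pics/w8.png

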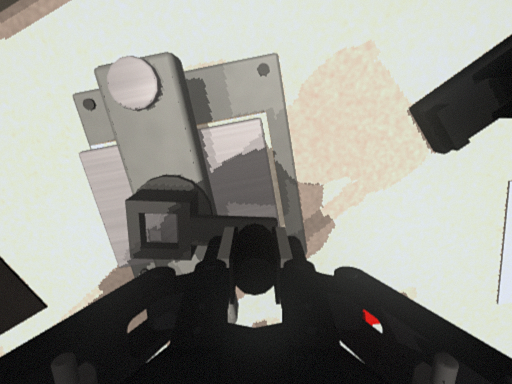

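The hub top is at 135.3 mm, so the underside is at about 111.3 mm and the crank is fully down. Next I'll make a table of 15° rows around the circle in tool axes.

```bash
python3 - <<'E'
import numpy as np
ph=np.radians(-2.5-15*np.arange(0,26));p=55*np.c_[np.sin(ph),np.cos(ph)]
d=np.diff(p,axis=0)
d=np.round(np.diff(np.round(p,1),axis=0),1)
for i in range(0,25,1): print(i,d[i],p[i+1].round(1))
E
```

```text
0 [-14.1  -2.4] [-16.5  52.5]
1 [-13.1  -6.1] [-29.6  46.4]
2 [-11.   -9.2] [-40.6  37.2]
3 [ -8.2 -11.8] [-48.8  25.4]
4 [ -4.9 -13.5] [-53.7  11.9]
5 [ -1.2 -14.3] [-54.9  -2.4]
6 [  2.4 -14.1] [-52.5 -16.5]
7 [  6.1 -13.1] [-46.4 -29.6]
8 [  9.2 -11. ] [-37.2 -40.6]
9 [11.8 -8.2] [-25.4 -48.8]
10 [13.5 -4.9] [-11.9 -53.7]
11 [14.3 -1.2] [  2.4 -54.9]
12 [14.1  2.4] [ 16.5 -52.5]
13 [13.1  6.1] [ 29.6 -46.4]
14 [11.   9.2] [ 40.6 -37.2]
15 [ 8.2 11.8] [ 48.8 -25.4]
16 [ 4.9 13.5] [ 53.7 -11.9]
17 [ 1.2 14.3] [54.9  2.4]
18 [-2.4 14.1] [52.5 16.5]
19 [-6.1 13.1] [46.4 29.6]
20 [-9.2 11. ] [37.2 40.6]
21 [-11.8   8.2] [25.4 48.8]
22 [-13.5   4.9] [11.9 53.7]
23 [-14.3   1.2] [-2.4 54.9]
24 [-14.1  -2.4] [-16.5  52.5]
```

Call:
move_arm(steps="0 -14.1 -2.4 0 0 0;0 -13.1 -6.1 0 0 0;0 0 0 0 0 0;0 0 0 0 0 0")

```text
time_s: 10.9
tcp_pos: [589.2, 180.5, 144.3]
tcp_rot: [0.354, 1.542, -0.354]
wrist_force: [-0.7, 0.2, -1.9]
grip_width: 0.215
```

```bash
python3 go.py 609.1 201.5 144 -25.9; python3 snap.py wrist w9; python3 snap.py scene s9
```

```text
t 10.9 tcp [589.2 180.5 144.3] yaw z -25.86 tilt [-4.e-04 -0.e+00 -1.e+00] F [-0.7  0.2 -1.9] w 0.215 j [0.24 0.13 1.34 0.   1.67 0.69]
shift tool now [ 0.3 27.6  8.8]
rx 0.001
10.95 [589.41863813 180.63421399 144.3654393 ] [ 0.35362818  1.54193279 -0.35391894] 0.21171994095607208
11.0 [589.57970081 180.7313416  144.35091364] [ 0.35346194  1.54184617 -0.35380095] 0.21124358017100822
```

View pics/w9.png

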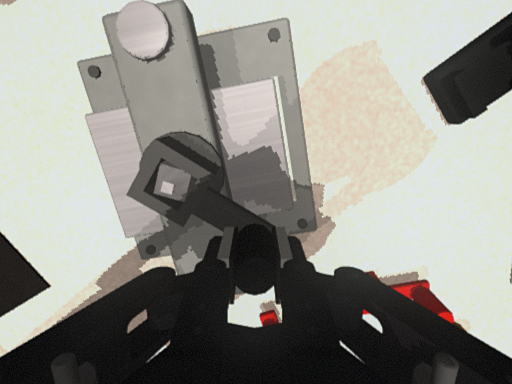

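The crank has turned clockwise about the shaft, whose tip shows in the hole at (167,187), and the force is low. I'll carry on with rows 2 to 6 and onward.

Call:
move_arm(steps="0 -11 -9.2 0 0 0;0 -8.2 -11.8 0 0 0;0 -4.9 -13.5 0 0 0;0 -1.2 -14.3 0 0 0;0 2.4 -14.1 0 0 0")

```text
time_s: 11.42
tcp_pos: [523.4, 186.5, 144.3]
tcp_rot: [0.354, 1.539, -0.356]
wrist_force: [7.2, 0.3, -5.3]
grip_width: 0.213
```

Call:
move_arm(steps="0 6.1 -13.1 0 0 0;0 9.2 -11 0 0 0;0 11.8 -8.2 0 0 0;0 13.5 -4.9 0 0 0;0 14.3 -1.2 0 0 0")

```text
time_s: 11.83
tcp_pos: [511.9, 254.0, 144.0]
tcp_rot: [0.352, 1.541, -0.356]
wrist_force: [6.7, -8.0, -5.1]
grip_width: 0.21
```

```bash
python3 go.py 609.1 201.5 144 -25.9; python3 snap.py wrist w10
```

```text
t 11.8333 tcp [511.9 254.  144. ] yaw z -25.85 tilt [-1.0e-04 -2.4e-03 -1.0e+00] F [ 6.7 -8.  -5.1] w 0.21 j [ 0.4   0.02  1.46 -0.    1.66  0.85]
shift tool now [ 1.000e-01 -4.900e+00  1.104e+02]
rx 0.001
11.8833 [512.98406136 255.95930721 143.78200846] [ 0.35249271  1.54041341 -0.3533661 ] 0.2123915085590886
```

View pics/w10.png

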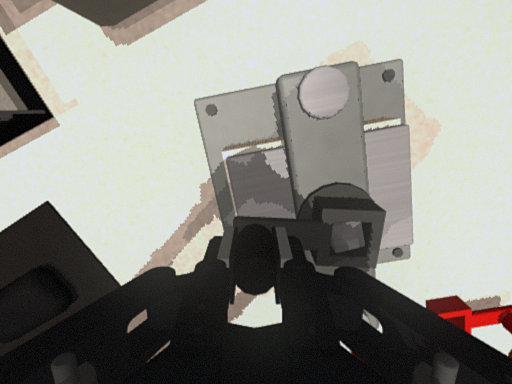

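The crank is half a turn round and still seated. I'll continue.

Call:
move_arm(steps="0 14.1 2.4 0 0 0;0 13.1 6.1 0 0 0;0 11 9.2 0 0 0;0 8.2 11.8 0 0 0;0 4.9 13.5 0 0 0")

```text
time_s: 12.3
tcp_pos: [572.0, 281.5, 143.4]
tcp_rot: [0.35, 1.546, -0.356]
wrist_force: [-5.8, -7.8, -1.7]
grip_width: 0.209
```

Call:
move_arm(steps="0 1.2 14.3 0 0 0;0 -2.4 14.1 0 0 0;0 -6.1 13.1 0 0 0;0 -9.2 11 0 0 0;0 -11.8 8.2 0 0 0")

```text
time_s: 12.72
tcp_pos: [615.2, 231.1, 143.9]
tcp_rot: [0.354, 1.545, -0.35]
wrist_force: [-4.4, 2.9, -3.5]
grip_width: 0.213
```

Call:
move_arm(steps="0 -13.5 4.9 0 0 0;0 -14.3 1.2 0 0 0;0 0 0 0 0 0;0 0 0 0 0 0")

```text
time_s: 13.05
tcp_pos: [608.5, 200.7, 144.1]
tcp_rot: [0.354, 1.542, -0.355]
wrist_force: [-1.4, 0.6, -2.9]
grip_width: 0.21
```

```bash
python3 go.py 609.1 201.5 144 -25.9; python3 snap.py wrist w11;python3 held.py w11 120 200 185 265
```

```text
t 13.05 tcp [608.5 200.7 144.1] yaw z -25.89 tilt [-7.e-04 -6.e-04 -1.e+00] F [-1.4  0.6 -2.9] w 0.21 j [ 0.27  0.2   1.26 -0.    1.68  0.72]
shift tool now [0.1 1.  0.2]
rx 0.0
13.1 [608.65575324 201.03953531 144.21956104] [ 0.3535543  1.5418438 -0.3545951] 0.21336673758807198
tcp at pic [608.59162506 199.9582617  143.98385763]
plane x=ay+bz+c [ 2.84151441e-03 -2.64781053e-03  8.76160716e+00] 3083
hub rect in tool (y,z) ((3.1832103729248047, -52.9732551574707), (36.79365539550781, 41.961788177490234), 3.3337912559509277) median x 8.873740982143763
```

View pics/w11.png

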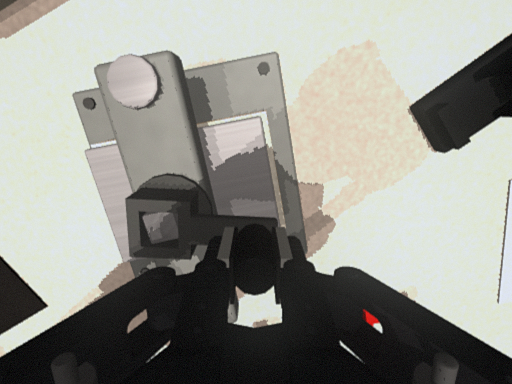

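One full turn is done, and the hub is still seated.

Call:
move_arm(steps="0 -14.1 -2.4 0 0 0;0 -13.1 -6.1 0 0 0;0 -11 -9.2 0 0 0;0 -8.2 -11.8 0 0 0;0 -4.9 -13.5 0 0 0")

```text
time_s: 13.52
tcp_pos: [548.8, 173.5, 144.3]
tcp_rot: [0.354, 1.538, -0.354]
wrist_force: [6.3, 3.7, -6.5]
grip_width: 0.21
```

Call:
move_arm(steps="0 -1.2 -14.3 0 0 0;0 2.4 -14.1 0 0 0;0 6.1 -13.1 0 0 0;0 9.2 -11 0 0 0;0 11.8 -8.2 0 0 0")

```text
time_s: 13.93
tcp_pos: [505.1, 226.2, 144.2]
tcp_rot: [0.353, 1.54, -0.355]
wrist_force: [7.1, -3.8, -6.1]
grip_width: 0.214
```

Call:
move_arm(steps="0 13.5 -4.9 0 0 0;0 14.3 -1.2 0 0 0;0 14.1 2.4 0 0 0;0 13.1 6.1 0 0 0;0 11 9.2 0 0 0")

```text
time_s: 14.35
tcp_pos: [544.1, 280.2, 143.7]
tcp_rot: [0.35, 1.543, -0.357]
wrist_force: [-1.9, -10.1, -2.4]
grip_width: 0.214
```

Call:
move_arm(steps="0 8.2 11.8 0 0 0;0 4.9 13.5 0 0 0;0 1.2 14.3 0 0 0;0 -2.4 14.1 0 0 0;0 -6.1 13.1 0 0 0")

```text
time_s: 14.77
tcp_pos: [606.0, 258.2, 143.7]
tcp_rot: [0.352, 1.547, -0.352]
wrist_force: [-8.1, -0.1, -2.2]
grip_width: 0.216
```

Call:
move_arm(steps="0 -9.2 11 0 0 0;0 -11.8 8.2 0 0 0;0 -13.5 4.9 0 0 0;0 -14.3 1.2 0 0 0;0 0 0 0 0 0")

```text
time_s: 15.18
tcp_pos: [608.0, 199.8, 144.2]
tcp_rot: [0.354, 1.543, -0.355]
wrist_force: [-2.2, 0.4, -3.1]
grip_width: 0.21
```

```bash
python3 go.py 609.1 201.5 144 -25.9; python3 snap.py wrist w12;python3 held.py w12 120 200 185 265
```

```text
t 15.1833 tcp [608.  199.8 144.2] yaw z -25.9 tilt [-1.2e-03 -5.0e-04 -1.0e+00] F [-2.2  0.4 -3.1] w 0.21 j [ 0.26  0.2   1.27 -0.    1.68  0.72]
shift tool now [0.2 2.  0.2]
rx -0.0
15.2333 [608.29212522 200.34632635 144.253205  ] [ 0.35400668  1.54212003 -0.35520598] 0.21234481574727704
tcp at pic [608.13640054 199.02289777 143.98075328]
plane x=ay+bz+c [ 3.50297907e-03 -3.32610160e-03  8.75726080e+00] 3090
hub rect in tool (y,z) ((4.124983787536621, -52.823081970214844), (36.88121795654297, 41.833900451660156), 4.472140312194824) median x 8.915068653203196
```

View pics/w12.png

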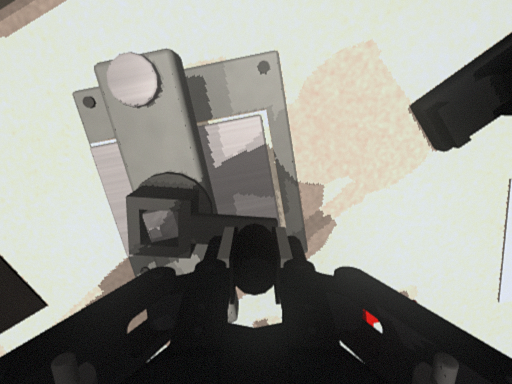

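That is two turns. I'll add two more rows (30°) for margin and then let it settle.

Call:
move_arm(steps="0 -14.1 -2.4 0 0 0;0 -13.1 -6.1 0 0 0;0 0 0 0 0 0;0 0 0 0 0 0;0 0 0 0 0 0")

```text
time_s: 15.65
tcp_pos: [589.7, 180.8, 144.6]
tcp_rot: [0.353, 1.541, -0.354]
wrist_force: [-1.4, 0.6, -0.5]
grip_width: 0.215
```

```bash
python3 go.py 609.1 201.5 144 -25.9; python3 snap.py wrist w13; python3 - <<'E'
from h import *
for n in("w1","w13"):
    C=cloud(load(n)).reshape(-1,3)
    # plate/form heights around shaft, both sides of the crosshead
    m=(np.hypot(C[:,0]-560,C[:,1]-227)<85)&(C[:,2]>20)&(C[:,2]<100)
    h,e=np.histogram(C[m,2],np.arange(20,101,2));print(n,[(int(a),int(b)) for a,b in zip(e,h) if b>60])
E
```

```text
t 15.65 tcp [589.7 180.8 144.6] yaw z -25.83 tilt [ 5.e-04 -4.e-04 -1.e+00] F [-1.4  0.6 -0.5] w 0.215 j [ 0.24  0.14  1.34 -0.    1.67  0.69]
shift tool now [ 0.6 27.1  8.4]
rx 0.001
15.7 [589.82763585 180.83736119 144.56541217] [ 0.35335329  1.54110669 -0.35372038] 0.20952005256432443
w1 [(42, 66), (44, 256), (70, 205), (72, 4694), (74, 1295)]
w13 [(42, 106), (44, 580), (54, 680), (56, 8941), (58, 778), (86, 78), (88, 67), (90, 69), (92, 80), (94, 65), (96, 72), (98, 81)]
```

View pics/w13.png

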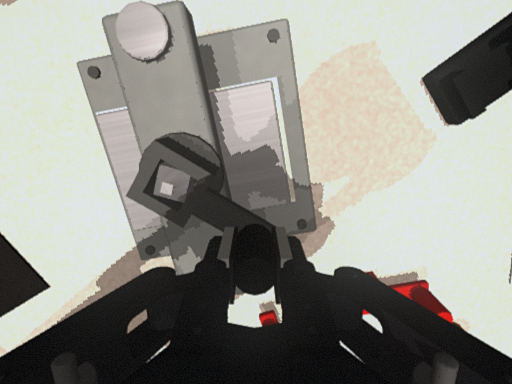

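The plate dropped about 16 mm (73 → 57 mm), which is two turns. I'll release and lift straight up.

Call:
move_arm(steps="0 0 0 0 0 0;0 0 0 0 0 0;0 0 0 0 0 0;0 0 0 0 0 0;0 0 0 0 0 0", jaw=0.7)

```text
time_s: 16.12
tcp_pos: [589.7, 180.5, 144.5]
tcp_rot: [0.354, 1.541, -0.354]
wrist_force: [0.0, 0.3, 0.2]
grip_width: 0.699
```

Call:
move_arm(steps="-5 0 0 0 0 0;-10 0 0 0 0 0;-20 0 0 0 0 0;-30 0 0 0 0 0;-30 0 0 0 0 0")

```text
time_s: 16.53
tcp_pos: [589.0, 180.4, 240.5]
tcp_rot: [0.353, 1.543, -0.354]
wrist_force: [1.4, -0.2, 0.9]
grip_width: 0.697
```

Call:
move_arm(steps="-10 0 0 0 0 0;0 0 0 0 0 0;0 0 0 0 0 0;0 0 0 0 0 0")

```text
time_s: 16.87
tcp_pos: [589.1, 180.4, 247.3]
tcp_rot: [0.353, 1.544, -0.355]
wrist_force: [0.8, 0.0, -1.5]
grip_width: 0.698
```

```bash
python3 go.py 609.1 201.5 144 -25.9; python3 snap.py wrist w14
```

```text
t 16.8667 tcp [589.1 180.4 247.3] yaw z -25.84 tilt [-2.7e-03 -7.0e-04 -1.0e+00] F [ 0.8  0.  -1.5] w 0.698 j [ 0.24  0.14  1.15 -0.    1.85  0.69]
shift tool now [103.2  27.9   9.1]
rx 0.001
16.9167 [588.90503113 180.42736082 246.75660957] [ 0.35244483  1.54507794 -0.35515168] 0.698375040575363
```

View pics/w14.png

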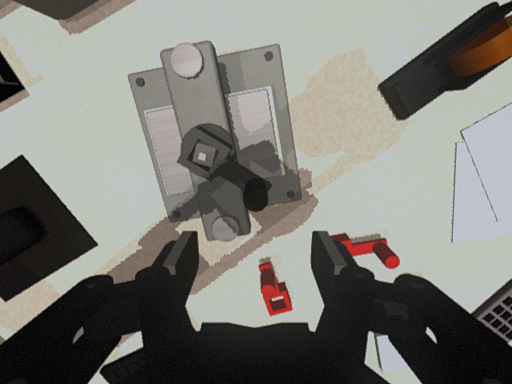

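The crank stays on the shaft, with its hub at (206,153) and the gripper clear. One last check of seating, angle and tilt before I hand in.

```bash
python3 - <<'E'
from h import *
c=load("w14");C=cloud(c)
P=C[115:215,170:275].reshape(-1,3)
k=P[(P[:,2]>174)&(P[:,2]<184)];kc=cv2.minEnclosingCircle(k[:,:2].astype(np.float32));print("knob",kc,np.median(k[:,2]))
H=P[(P[:,2]>131)&(P[:,2]<138.5)&(np.hypot(P[:,0]-560.4,P[:,1]-227.1)<27)]
A=np.c_[H[:,:2]-[560,227],np.ones(len(H))];w,*_=np.linalg.lstsq(A,H[:,2],rcond=None);print("hub top z/tilt",w,len(H))
d=np.array(kc[0])-[560.4,227.1];print("arm len, yaw",np.hypot(*d),np.degrees(np.arctan2(d[1],d[0])))
# shaft seen in hole
S=P[(P[:,2]>138.7)&(P[:,2]<143)];print("tip",S.mean(0),len(S))
E
python3 - <<'E'
from station import ctrl
print(ctrl.sign_off())
E
```

```text
knob ((590.1685791015625, 180.99166870117188), 9.860204696655273) 178.3007622879311
hub top z/tilt [ 1.87196317e-06 -1.21501462e-03  1.34482020e+02] 1509
arm len, yaw 54.8830257628757 -57.15280060565199
tip [563.73966708 223.42060896 140.39379542] 101
the job is handed in; nothing more can be done
None
```

I fitted the dark square-hub crank onto the press shaft and wound it clockwise two turns plus about 27°. I then let go, lifted clear and handed the job in at about 17 s of the 72 s allowed.

**Last checks:**
- **Seating:** the hub top is at 134.5 mm, so the underside is at about 110.5 mm against the 111 mm collar. The crank is level.
- **Position:** the knob axis is 54.9 mm from the shaft axis, which fits the 55 mm arm.
- **Winding:** the plate came down about 16 mm (73 to 57 mm), which is two turns.
- **Forces:** the wrist force readings stayed around 10 N, and the gripper is clear of everything.

**Not fully confirmed:**
- **Screw value:** I couldn't read it directly. I put it at about 13 rad, from the arm's angle and a guess that the shaft started near 0.2 rad. Any start between 0 and 0.8 rad still ends well inside 11.6 to 15.5.
- **Shaft tip:** the final tip average came out about 5 mm off the shaft axis. I think knob or hub-edge points got into that height band, because the seating and arm length both agree with a proper fit. I handed in without looking into it further.

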